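Ready a crate slat for drilling and hold the dust shutter half open

TASK

Slide the loose crate slat flat along the bench, without lifting it, until its pencilled cross sits right under the tip of the fixed drill bit, and let go of the slat. Then push or pull the spring-loaded shutter on top of the dust-extraction box to half of its travel and keep holding it there with the gripper: it springs shut if released, and the job finishes while you are still holding it, with the cross still under the bit. Leave the jar, tape roll and hammer where they are.

Things in the scene. Friction and masses are not known exactly. Their poses are not given: they have to be found in the camera images.
- slat: Loose planed softwood slat, 45 x 240 x 18 mm, about 0.1 kg, lying flat on the bench. Origin at the centre of its underside; its y axis runs along its length, z up. A pencilled cross (30 mm lines) is on its top near the +y end, two small nail heads near the -y end.
- cross (a point): Centre of the pencilled cross, on the slat's top face, on its centre line, 85 mm from the slat's middle towards the +y end (35 mm from that end).
- slat_grip (a point): Point inside the slat at mid-thickness, on the centre line, 85 mm from the slat's middle towards the nail-head (-y) end: a good place to pinch the slat across its 45 mm width, 170 mm from the cross and clear of the drill.
- drill: Fixed small bench drill. Origin on the bench directly below the 6 mm bit, z up; the bench is bare there. Chuck 32 mm across, 82 to 125 mm up; motor head 64 mm across, 125 to 257 mm up. A 58 mm wide arm runs from the head along +y of this frame to a column 155 mm away, 270 mm tall, on a 140 x 120 x 14 mm foot whose near edge is 95 mm from the bit.
- bit_tip (a point): Tip of the drill bit, 40 mm above the bench, 22 mm above the slat's top face when the slat lies under it.
- dust_box: Fixed grey dust-extraction box, 100 (x) by 200 (y) by 50 mm high, a 60 mm high duct stub reaching 165 mm from its centre to -x. Origin: centre of its underside, z up. A steel shutter plate (86 x 84 mm) slides on top along the box's y axis, opening towards +y, between rails 60 mm above the bench. Wide white lines on the rails mark half travel. Handle at y = -40 mm shut, -5 mm half, +30 mm fully open.
- shutter (a joint): Travel of the shutter in m: 0 shut (where its spring keeps it), 0.07 fully open against the stop, 0.035 half. It grows along +y of the dust box. The spring pushes it back with about 3 N when shut, 8 N at half travel and 13 N fully open; it does not stay open by itself.
- handle_top (a point): Centre of the top of the shutter's handle, 92 mm above the bench: a black upright tab, 32 mm along the box's x, 14 mm thick along the box's y, standing 37 mm above the shutter plate (plate top 55 mm above the bench). Moves with the shutter.
- jar: Bystander: glass jar with steel lid, 56 mm across, 75 mm tall. Origin under its centre. Leave alone.
- tape: Bystander: roll of packing tape lying flat, 100 mm across, 48 mm tall. Origin under its centre. Leave alone.
- hammer: Bystander: hammer lying on the bench. Leave alone.
Mind the look-alikes: they are no part of the job. What is shaped like the slat but red is not meant.

How it is judged:
By the outcome, as a careful person would: the job done as asked, in the order asked, and still so for the second after the job is handed in, while the arm keeps its last pose, push and grip.
It also fails if it takes over 58 s, if anything falls off the work surface, if the arm or the gripper's body presses on something with over 40 N, if the wrist force passes 120 N, or if a joint passes its speed limit or range.

ROBOT

A 6-joint arm with a two-finger parallel gripper is mounted at the origin on the work surface. World frame = base frame: x ahead of the robot, y to its left, z up, the work surface at z = 0. Lengths are in m, angles in degrees, forces in N, time in s.
With the tool pointing down it reaches from about 0.4 to 0.825 m from the base axis. Payload 7 kg.
Tool frame: the origin (TCP) lies midway between the tips of the shut fingers; the grasp point (between the pads) lies 19 mm behind it (r.grasp_offset is the distance from the TCP to the grasp point, in m); z points along the fingers, x is the direction in which the jaws open and shut, and the axes are right-handed (so a half turn about z gives the same grasp; the last joint's range is limited). The gripper opens to 88 mm and grips with 3 to 60 N. Pads are 19 mm wide; open, the fingers measure 130 mm over their backs; the gripper's body (78 mm by 193 mm) begins 47 mm behind the grasp point.
Start: joints at [-50.644, 20.546, 0.682, 0, -70.136, -16.507], TCP at [0.262, -0.622, 0.227] pointing down, gripper open.
Joint ranges: [-176.03, 176.03], [-82.01, 121.73], [-58.28, 71.71], [-173.87, 95.51], [-174.79, -0.11], [-173.66, 173.66]. Speed limits (degrees/s): [136.94, 136.94, 172.46, 180, 180, 180].

INTERFACE

Orientations are given as [roll, pitch, yaw] about the fixed x, y, z axes, in that order (R = Rz(yaw) Ry(pitch) Rx(roll)).
In Python, from plant import r gives the robot as it stands.
- The arm moves only by the tool step_arm, never from a script. Its argument "deltas" is a list of rows, each a list of 7 numbers: the turn, a rotation vector about the tool's x, y, z in rad, then the shift along the tool's x, y, z in mm, then the opening, from -1 (shut) to 1 (fully open), so that 0 is half open. In form: [[ax, ay, az, x, y, z, grip], ...]. A call has 1 to 10 rows; each row shifts and turns the pose as measured when the row begins, along the tool's axes as they then stand; what a row does not reach is not made up. A row lasts 1/10 s, in which the tool goes at most 50 mm and 8.59 degrees, less where a joint would pass 70% of its speed; a pose out of reach is approached as far as the arm can. A call with a gripper value outside its range is refused whole. The fingers move at their own pace and stop on an object; "squeeze" is the grip in N (left out, the last holds). Time passes only in rows, so rows that do not move let the fingers close. It gives the time, the measured TCP pose, the force and the opening at its end, in the units of the state.
- r.get_state(): the state, without advancing time (a new reading comes with each control period).
- r.capture(name): name is "scene" or "top" or "wrist"; returns the picture (384x512x3 uint8, red, green, blue); there is no depth.
- r.camera_info(name): a dict with "vertical_fov" (degrees; the focal length in pixels is half the picture's height over the tangent of half this angle, whatever the lens; pixels are square), "cx", "cy" (the principal point, pixels), "view" (4x4, takes a point from world to camera coordinates). Camera axes: x right, y down, z forward; pixel columns grow to the right and rows downward; lengths in m; the calibration is good to about 2 mm. A picture is of the moment at which its call begins: read the wrist's pose just before it. camera_info takes no time and is no camera call; for the wrist camera it gives the pose at the moment of the call.
- r.close_job(): hands the job in, once; it reports no verdict.
The state is a dict: "time_s": time; "joints": joint angles; "qd": joint speeds; "joint_torque": joint torques, N m; "tcp_pos": TCP position; "eef_rot": TCP orientation; "contact_force": force on the tool from outside, world axes, zero at the start; "moment": the same for the moment, N m; "gripper_width": finger opening in m.
Only numpy, scipy, OpenCV 4.12 (cv2) and the standard library are available. Lean on these libraries where they do the work, as an engineer would, in place of code of your own. Each camera call takes 0.05 s, during which the arm holds its last target.

## Working session

There is one attempt and no reset: what is moved stays moved. The work goes in short steps, Python scripts to look and compute and a tool call to move; the robot and the scene stay as the last step left them, time stands still between calls to the robot, and variables do not carry over. Pictures are saved under pics/ and viewed, and the job is handed in when it is done.

Besides the shell and the picture viewer there is one more tool, called after ">>>" as name([rows], argument=value, ...), one row to a line, values as JSON. step_arm: Moves the arm, as the interface text tells. Its arguments: {"type":"object","properties":{"deltas":{"type":"array","items":{"type":"array","items":{"type":"number"}}},"squeeze":{"type":"number"}},"required":["deltas"]}

```bash
ls; mkdir -p pics
python3 - <<'E'
from plant import r
import cv2
print(r.get_state())
for n in ["scene","top","wrist"]:
    i=r.camera_info(n);print(n,i)
    im=r.capture(n);cv2.imwrite(f"pics/{n}0.png",im[:,:,::-1])
E
```

```text
pics
{'time_s': 0.0, 'joints': array([-5.06447123e+01,  2.05912439e+01,  6.33367448e-01, -2.18042654e-02,
       -7.01352950e+01, -1.65092536e+01]), 'qd': array([-0.0280165 ,  0.0066487 , -0.00259557,  0.05705854, -0.05062388,
        0.04224157]), 'joint_torque': array([ 7.97143207e-05, -5.82714200e+01,  2.93051541e+01,  6.99694142e+00,
        6.72103168e-03, -1.69092427e-04]), 'tcp_pos': array([ 0.26188961, -0.62158692,  0.22561646]), 'eef_rot': array([-1.79993173e+02, -9.51556850e-02,  1.12838603e+02]), 'contact_force': array([-0.2003561 , -0.19722937,  0.18975299]), 'moment': array([-0.01432364, -0.01430494,  0.01527519]), 'gripper_width': 0.08788211867478123}
scene {'vertical_fov': 49.94988163713772, 'cx': 259.50394227755856, 'cy': 198.90894179242264, 'view': array([[ 0.87044152,  0.49203465, -0.01527955, -0.48237754],
       [ 0.30840771, -0.56926018, -0.76212042, -0.09905236],
       [-0.38368769,  0.65866892, -0.64725498,  1.45520819],
       [ 0.        ,  0.        ,  0.        ,  1.        ]])}
top {'vertical_fov': 42.38043358398251, 'cx': 250.43189363946797, 'cy': 189.89058662500722, 'view': array([[-0.01953679, -0.99958315, -0.02125663,  0.02073276],
       [-0.9926461 ,  0.02193284, -0.11904904,  0.52273538],
       [ 0.11946563,  0.01877447, -0.99266081,  1.66295785],
       [ 0.        ,  0.        ,  0.        ,  1.        ]])}
wrist {'vertical_fov': 62.24627329234879, 'cx': 258.4155216871142, 'cy': 194.30275819830416, 'view': array([[-0.38793817,  0.92168458,  0.00122791,  0.67353922],
       [ 0.89409459,  0.37600132,  0.24334723, -0.0301329 ],
       [ 0.2238277 ,  0.09550155, -0.96993846,  0.39072506],
       [ 0.        ,  0.        ,  0.        ,  1.        ]])}
```

View pics/scene0.png

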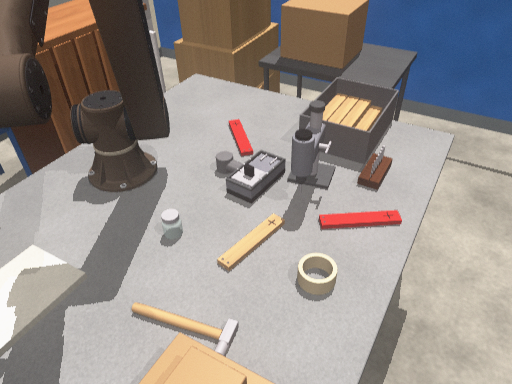

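View pics/top0.png

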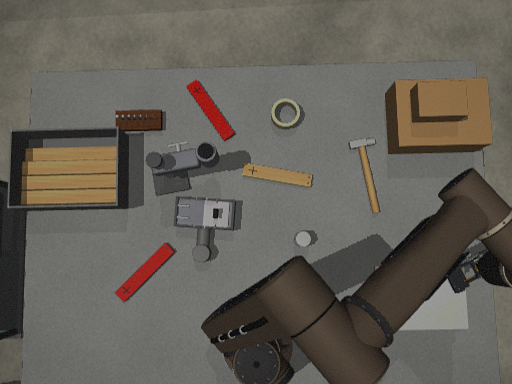

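View pics/wrist0.png

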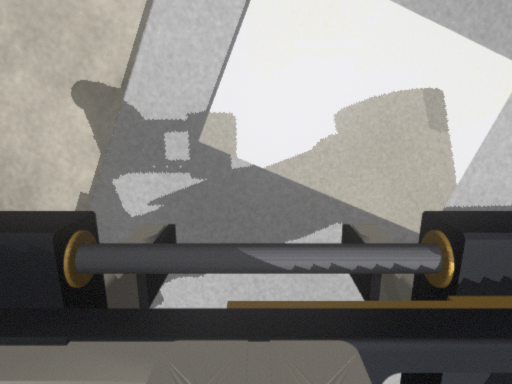

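Top view: the tan slat spans about (243,170) to (312,181), with the cross near (252,171). The drill head is at (206,152), the dust box at (205,212) with its handle near (218,213), and the jar at (303,239). I'll enlarge this region.

Run:
```python
import cv2
a=cv2.imread("pics/top0.png");cv2.imwrite("pics/top0z.png",cv2.resize(a[125:275,140:330],None,fx=4,fy=4,interpolation=cv2.INTER_CUBIC))
a=cv2.imread("pics/scene0.png");cv2.imwrite("pics/scene0z.png",cv2.resize(a[90:280,205:405],None,fx=3.1,fy=3.1,interpolation=cv2.INTER_CUBIC))
```

```text
(no output)
```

View pics/top0z.png

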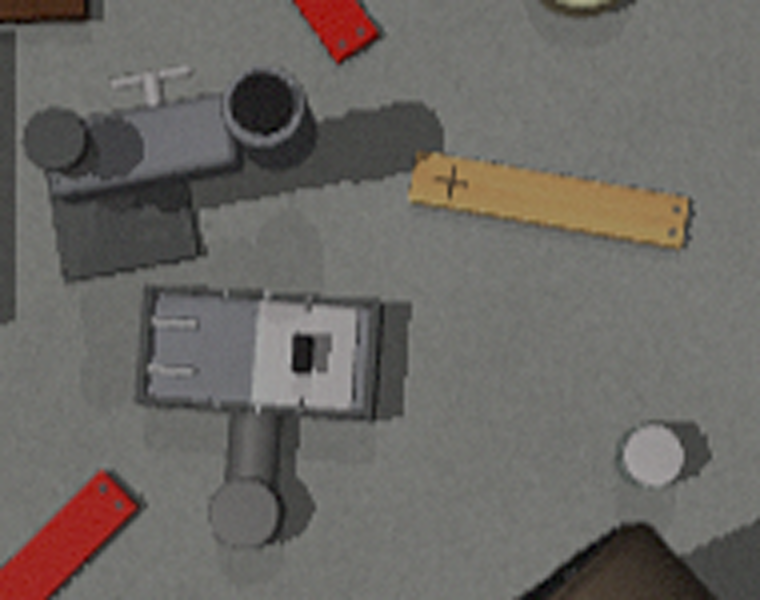

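View pics/scene0z.png

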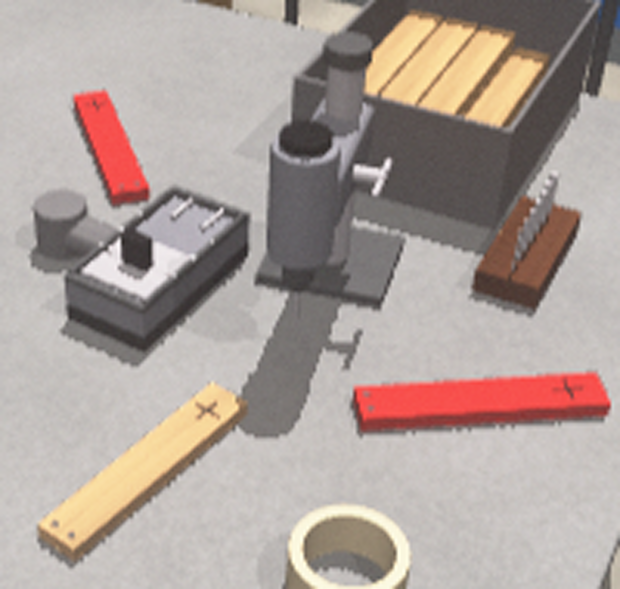

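```bash
cat > h.py <<'E'
import numpy as np, cv2
def ray(info,uv):
    f=192/np.tan(np.radians(info['vertical_fov']/2))
    V=info['view'];R=V[:3,:3];t=V[:3,3]
    d=np.array([(uv[0]-info['cx'])/f,(uv[1]-info['cy'])/f,1.])
    return -R.T@t, R.T@d
def onz(info,uv,z):
    c,d=ray(info,uv); return c+d*(z-c[2])/d[2]
def proj(info,p):
    f=192/np.tan(np.radians(info['vertical_fov']/2))
    q=info['view']@np.append(p,1); return np.array([info['cx']+f*q[0]/q[2],info['cy']+f*q[1]/q[2]])
def tri(i1,u1,i2,u2):
    c1,d1=ray(i1,u1);c2,d2=ray(i2,u2)
    s=np.linalg.lstsq(np.stack([d1,-d2],1),c2-c1,rcond=None)[0]
    a=c1+s[0]*d1;b=c2+s[1]*d2
    return (a+b)/2,np.linalg.norm(a-b)
E
python3 - <<'E'
from h import *
from plant import r
T=r.camera_info("top");S=r.camera_info("scene")
# tan slat mask
def slat(name,info,roi):
    im=cv2.imread(f"pics/{name}0.png");h=cv2.cvtColor(im,cv2.COLOR_BGR2HSV)
    m=((h[...,0]>8)&(h[...,0]<28)&(h[...,1]>80)&(h[...,2]>110)).astype(np.uint8)
    n,l,st,c=cv2.connectedComponentsWithStats(m)
    k=l[roi[1],roi[0]] ; m=(l==k).astype(np.uint8)
    cs,_=cv2.findContours(m,0,1);c=max(cs,key=cv2.contourArea)
    P=np.array([onz(info,p[0],.018)[:2] for p in c])
    rc=cv2.minAreaRect((P*1000).astype(np.float32)); print(name,rc,st[k])
slat("top",T,(280,175));slat("scene",S,(252,243))
z=lambda u,v:(140+(u+.5)/4-.5,125+(v+.5)/4-.5)
w=lambda u,v:(205+(u+.5)/3.1-.5,90+(v+.5)/3.1-.5)
print("cross",onz(T,z(452,182),.018),onz(S,w(207,410),.018))
print("handle",tri(T,z(303,350),S,w(137,232)),onz(T,z(303,353),.092))
print("head",onz(T,z(264,101),.257),onz(S,w(306,138),.257),tri(T,z(264,101),S,w(306,138)))
print("col",onz(T,z(57,138),.27),onz(S,w(349,46),.27),tri(T,z(57,138),S,w(349,46)))
print("chuck bottom/bit", [onz(S,w(297,283),zz)for zz in (.06,.08)])
for c in [(150,288),(383,300),(373,418),(137,404)]: print("box",onz(T,z(*c),.06))
print("foot", [onz(T,z(*c),.014) for c in [(203,254),(66,281)]])
print("jar",onz(T,z(653,455),.075))
E
```

```text
top ((576.3554077148438, -81.42448425292969), (238.86550903320312, 45.43357849121094), 78.6781997680664) [242 163  70  24 868]
scene ((579.9282836914062, -86.06640625), (246.0274658203125, 52.43160629272461), 78.53434753417969) [ 218  214   66   56 1142]
cross [0.59346785 0.00115728 0.018     ] [0.59294243 0.00365641 0.018     ]
handle (array([0.44511963, 0.1253576 , 0.09896783]), np.float64(0.002233978656169998)) [0.44228506 0.12534388 0.092     ]
head [0.61965336 0.13752273 0.257     ] [0.62256843 0.13303427 0.257     ] (array([0.62040305, 0.13792761, 0.25371674]), np.float64(0.00017173958501757954))
col [0.5927111  0.29036498 0.27      ] [0.59644496 0.28672883 0.27      ] (array([0.5939069 , 0.29138136, 0.26705099]), np.float64(0.0014348717018019081))
chuck bottom/bit [array([0.60557844, 0.17308659, 0.06      ]), array([0.61567059, 0.14929207, 0.08      ])]
box [0.50223136 0.25667858 0.06      ]
box [0.48782382 0.06050526 0.06      ]
box [0.38918905 0.07041897 0.06      ]
box [0.40489944 0.26776677 0.06      ]
foot [array([0.53591924, 0.21828891, 0.014     ]), array([0.51497745, 0.337451  , 0.014     ])]
jar [ 0.35354149 -0.16019772  0.075     ]
```

Measured:
- **Slat:** centre (0.576, -0.081), yaw about -11.3°, size 239x45 mm (matches).
- **Cross:** (0.593, 0.002).
- **Bit:** about (0.620, 0.138). The head-to-column distance is 156 mm against 155 expected.
- **Grip point:** (0.560, -0.165), with tool yaw 168.7°.

I'll move there at height first.

>>> step_arm([
  [0,0,-0.0,25,38,0,1],
  [0,0,0,25,38,0,1],
  [0,0,0,25,38,0,1],
  [0,0,0,25,38,0,1],
  [0,0,0,25,38,0,1],
  [0,0,0,25,38,0,1],
  [0,0,0,25,38,0,1],
  [0,0,0,25,38,0,1],
  [0,0,0,25,38,0,1],
  [0,0,0,25,38,0,1],
], squeeze=20)

```text
time_s: 1.15
tcp_pos: [0.5199, -0.2339, 0.2224]
eef_rot: [-179.9, -0.3, 112.3]
contact_force: [0.7, 0.5, 0.0]
gripper_width: 0.0876
```

>>> step_arm([
  [0,0,-0.139,0,0,0,1],
  [0,0,-0.139,0,0,0,1],
  [0,0,-0.139,0,0,0,1],
  [0,0,-0.139,0,0,0,1],
  [0,0,-0.139,0,0,0,1],
  [0,0,-0.139,0,0,0,1],
  [0,0,-0.139,0,0,0,1],
  [0,0,0,0,0,0,1],
])

```text
time_s: 1.95
tcp_pos: [0.5227, -0.2263, 0.2202]
eef_rot: [179.7, -0.5, 170.7]
contact_force: [-0.1, -0.1, 0.9]
gripper_width: 0.0877
```

>>> step_arm([
  [0,0,0.035,-13,33,20,1],
  [0,0,0,-13,33,30,1],
  [0,0,0,0,0,40,1],
  [0,0,0,0,0,40,1],
  [0,0,0,0,0,0,1],
])

```text
time_s: 2.45
tcp_pos: [0.562, -0.1637, 0.0884]
eef_rot: [179.7, -0.2, 167.2]
contact_force: [-1.8, -0.8, -0.6]
gripper_width: 0.0877
```

Run:
```python
from plant import r
import cv2,pickle
print(r.get_state()['tcp_pos'],r.get_state()['eef_rot'])
i=r.camera_info("wrist");pickle.dump(i,open("w1.pkl","wb"))
cv2.imwrite("pics/w1.png",r.capture("wrist")[:,:,::-1])
cv2.imwrite("pics/t1.png",r.capture("top")[:,:,::-1])
cv2.imwrite("pics/s1.png",r.capture("scene")[:,:,::-1])
```

```text
[ 0.56201841 -0.16372562  0.08838935] [179.73357326  -0.2325571  167.21171774]
```

View pics/w1.png

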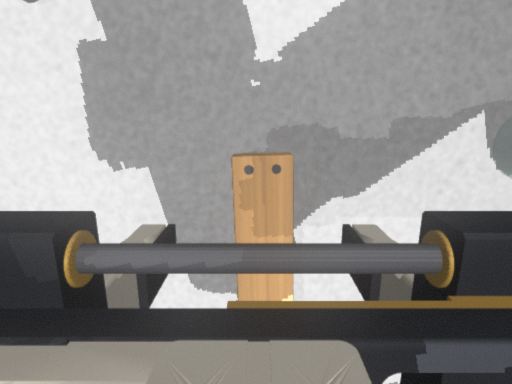

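View pics/s1.png

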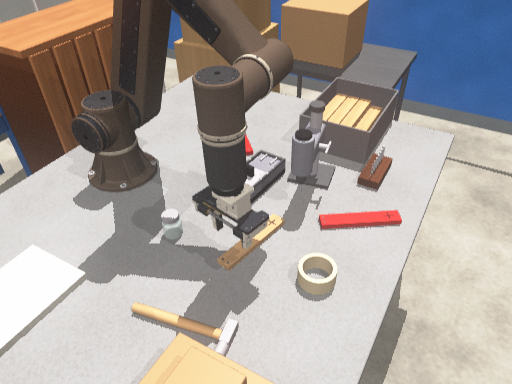

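The slat is centred between the fingers (columns 235–293, nail heads at row 169), so I'll descend and grip.

>>> step_arm([
  [0.005,0,-0.026,0,0,30,1],
  [0,0,0,0,0,30,1],
  [0,0,0,0,0,14,1],
  [0,0,0,0,0,0,1],
])

```text
time_s: 3.0
tcp_pos: [0.5759, -0.1664, 0.0312]
eef_rot: [179.8, 1.5, 168.7]
contact_force: [-0.1, 0.2, 0.8]
gripper_width: 0.0878
```

Run:
```python
from plant import r
s=r.get_state();print(s)
```

```text
{'time_s': 3.0, 'joints': array([  2.68403682,  23.79308347, -23.53526146,   0.31625207,
       -41.19522843, -14.23449719]), 'qd': array([-0.26927287, -2.10897841,  1.89325744,  0.71469307, -1.58614827,
       -0.51097043]), 'joint_torque': array([ 1.50671764e-01, -5.32022202e+01,  2.09054965e+01,  5.00612989e+00,
        6.25417158e-01,  2.94400903e-02]), 'tcp_pos': array([ 0.57587762, -0.16638665,  0.03121177]), 'eef_rot': array([179.84482949,   1.48338004, 168.6828174 ]), 'contact_force': array([-0.10194077,  0.19701212,  0.82532619]), 'moment': array([ 0.05426701,  0.20310551, -0.01456586]), 'gripper_width': 0.08782374511827462}
```

>>> step_arm([
  [0,0,0,0,0,0,1],
  [0,0.026,0,0,0,0,1],
  [0,0,0,0,0,0,1],
])

```text
time_s: 3.3
tcp_pos: [0.5798, -0.1672, 0.0381]
eef_rot: [179.8, 0.5, 168.6]
contact_force: [-0.4, -0.1, 0.6]
gripper_width: 0.0877
```

>>> step_arm([
  [0,0.004,0,10,0,8,1],
  [0,0.004,0,8,0,8,1],
  [0,0,0,0,0,0,1],
  [0,0,0,0,0,0,1],
])

```text
time_s: 3.7
tcp_pos: [0.5615, -0.1634, 0.0236]
eef_rot: [179.7, 0.3, 168.5]
contact_force: [0.2, 0.6, -0.4]
gripper_width: 0.0878
```

>>> step_arm([
  [0.004,0.004,0,1,0,8,1],
  [0,0,0,0,0,7,1],
  [0,0,0,0,0,0,1],
  [0,0,0,0,0,0,1],
])

```text
time_s: 4.1
tcp_pos: [0.5604, -0.1631, 0.0069]
eef_rot: [180.0, 0.0, 168.6]
contact_force: [-0.5, 0.4, 0.8]
gripper_width: 0.0876
```

>>> step_arm([
  [0,0,0,0,0,3,1],
  [0,0,0,0,0,0,-0.3],
  [0,0,0,0,0,0,-0.3],
  [0,0,0,0,0,0,-0.3],
  [0,0,0,0,0,0,-0.3],
  [0,0,0,0,0,0,-0.3],
], squeeze=15)

```text
time_s: 4.7
tcp_pos: [0.5609, -0.1632, 0.0038]
eef_rot: [180.0, 0.1, 168.6]
contact_force: [0.6, 0.3, 0.0]
gripper_width: 0.0533
```

>>> step_arm([
  [0,0,0,0,0,0,-0.5],
  [0,0,0,0,0,0,-0.5],
  [0,0,0,0,0,0,-0.5],
  [0,0,0,0,0,0,-0.5],
])

```text
time_s: 5.1
tcp_pos: [0.5609, -0.1632, 0.0039]
eef_rot: [180.0, 0.1, 168.6]
contact_force: [0.2, -0.1, -0.5]
gripper_width: 0.0448
```

Run:
```python
from plant import r
import cv2,pickle
s=r.get_state();print(s['tcp_pos'],s['eef_rot'],s['gripper_width'])
cv2.imwrite("pics/t2.png",r.capture("top")[:,:,::-1])
cv2.imwrite("pics/s2.png",r.capture("scene")[:,:,::-1])
a=cv2.imread("pics/s2.png")[150:290,190:350];b=cv2.imread("pics/t2.png")[130:220,180:330]
cv2.imwrite("pics/s2z.png",cv2.resize(a,None,fx=4,fy=4,interpolation=2));cv2.imwrite("pics/t2z.png",cv2.resize(b,None,fx=5,fy=5,interpolation=2))
```

```text
[ 0.56087486 -0.16320989  0.00389462] [1.79973880e+02 6.52317843e-02 1.68551281e+02] 0.044798775882478305
```

View pics/s2z.png

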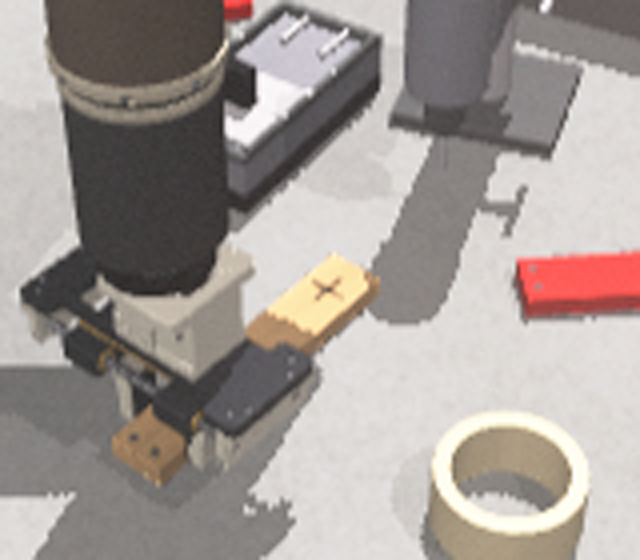

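View pics/t2z.png

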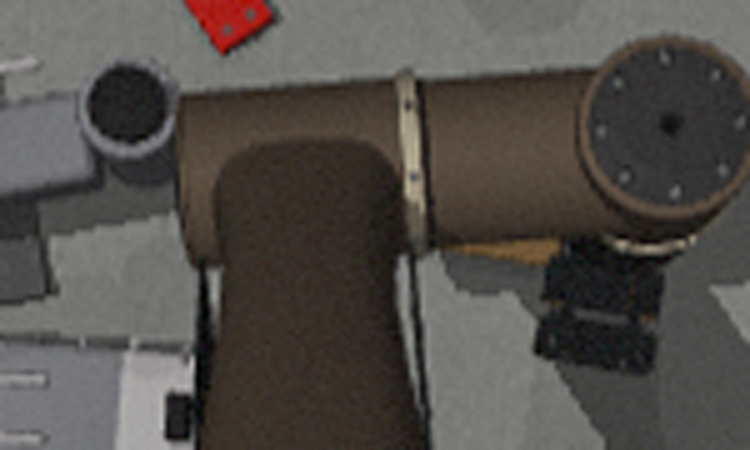

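Run:
```python
from h import *
from plant import r
T=r.camera_info("top");S=r.camera_info("scene")
for z in (.3,.35,.4,.45,.5,.55,.6): print(z,onz(T,(314,154.4),z).round(3),"forearm left end",onz(T,(217,165),z).round(3), "horiz low edge",proj(S,[.57,-.163,z]).round())
```

```text
0.3 [ 0.59  -0.181  0.3  ] forearm left end [0.565 0.1   0.3  ] horiz low edge [228. 173.]
0.35 [ 0.58  -0.175  0.35 ] forearm left end [0.557 0.096 0.35 ] horiz low edge [227. 155.]
0.4 [ 0.571 -0.17   0.4  ] forearm left end [0.548 0.092 0.4  ] horiz low edge [225. 135.]
0.45 [ 0.561 -0.164  0.45 ] forearm left end [0.539 0.087 0.45 ] horiz low edge [223. 114.]
0.5 [ 0.552 -0.159  0.5  ] forearm left end [0.531 0.083 0.5  ] horiz low edge [222.  91.]
0.55 [ 0.542 -0.153  0.55 ] forearm left end [0.522 0.079 0.55 ] horiz low edge [220.  66.]
0.6 [ 0.533 -0.147  0.6  ] forearm left end [0.514 0.074 0.6  ] horiz low edge [217.  39.]
```

View pics/s2.png

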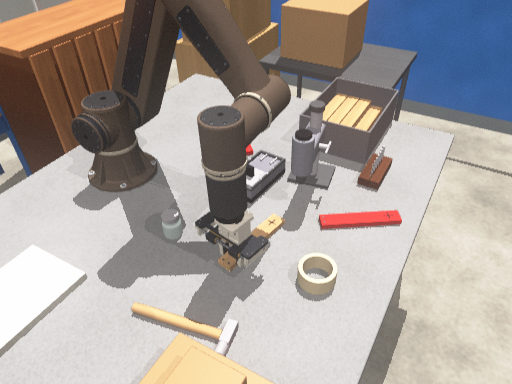

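Run:
```python
from h import *
from plant import r
S=r.camera_info("scene")
for p in ([.56,-.05],[.56,0.0],[.55,.05],[.55,.08]):
  print(p,[ (z,proj(S,p+[z]).round().tolist()) for z in (.3,.33,.36,.39,.42)])
```

```text
[0.56, -0.05] [(0.3, [250.0, 147.0]), (0.33, [249.0, 137.0]), (0.36, [249.0, 126.0]), (0.39, [249.0, 115.0]), (0.42, [248.0, 103.0])]
[0.56, 0.0] [(0.3, [260.0, 138.0]), (0.33, [260.0, 128.0]), (0.36, [259.0, 117.0]), (0.39, [259.0, 106.0]), (0.42, [259.0, 94.0])]
[0.55, 0.05] [(0.3, [266.0, 128.0]), (0.33, [266.0, 118.0]), (0.36, [266.0, 107.0]), (0.39, [266.0, 96.0]), (0.42, [265.0, 85.0])]
[0.55, 0.08] [(0.3, [271.0, 123.0]), (0.33, [271.0, 113.0]), (0.36, [271.0, 102.0]), (0.39, [271.0, 91.0]), (0.42, [271.0, 80.0])]
```

The slat is gripped (opening 44.8 mm). The wrist link sits about 0.33 m up, above the 0.257 m drill head. Now I'll slide about 139 mm along tool y, watching the height.

>>> step_arm([
  [0,0,0,0,5,0,-0.5],
  [0,0,0,0,10,0,-0.5],
  [0,0,0,0,10,0,-0.5],
  [0,0,0,0,0,0,-0.5],
])

```text
time_s: 5.6
tcp_pos: [0.5663, -0.1367, 0.0039]
eef_rot: [180.0, 0.1, 168.5]
contact_force: [0.3, -0.5, -0.4]
gripper_width: 0.0449
```

Height held. Continuing.

>>> step_arm([
  [0,0,0,0,10,0,-0.5],
  [0,0,0,0,12,0,-0.5],
  [0,0,0,0,12,0,-0.5],
  [0,0,0,0,10,0,-0.5],
  [0,0,0,0,8,0,-0.5],
  [0,0,0,0,0,0,-0.5],
])

```text
time_s: 6.2
tcp_pos: [0.5777, -0.0798, 0.0039]
eef_rot: [180.0, 0.1, 168.6]
contact_force: [0.3, -0.3, -1.2]
gripper_width: 0.045
```

>>> step_arm([
  [0,0,0,0,10,0,-0.5],
  [0,0,0,0,12,0,-0.5],
  [0,0,0,0,11,0,-0.5],
  [0,0,0,0,7,0,-0.5],
  [0,0,0,0,3,0,-0.5],
  [0,0,0,0,0,0,-0.5],
])

```text
time_s: 6.8
tcp_pos: [0.5868, -0.0339, 0.0039]
eef_rot: [180.0, 0.1, 168.7]
contact_force: [-0.4, 0.0, 0.0]
gripper_width: 0.0449
```

Run:
```python
from plant import r
import cv2
s=r.get_state();print(s['tcp_pos'],s['eef_rot'],s['contact_force'])
cv2.imwrite("pics/s3.png",r.capture("scene")[:,:,::-1])
a=cv2.imread("pics/s3.png")[140:250,210:350]
cv2.imwrite("pics/s3z.png",cv2.resize(a,None,fx=5,fy=5,interpolation=2))
```

```text
[ 0.58681747 -0.03387162  0.00388525] [1.79977030e+02 5.80729134e-02 1.68650219e+02] [-0.43195532  0.02668386  0.04529775]
```

View pics/s3z.png

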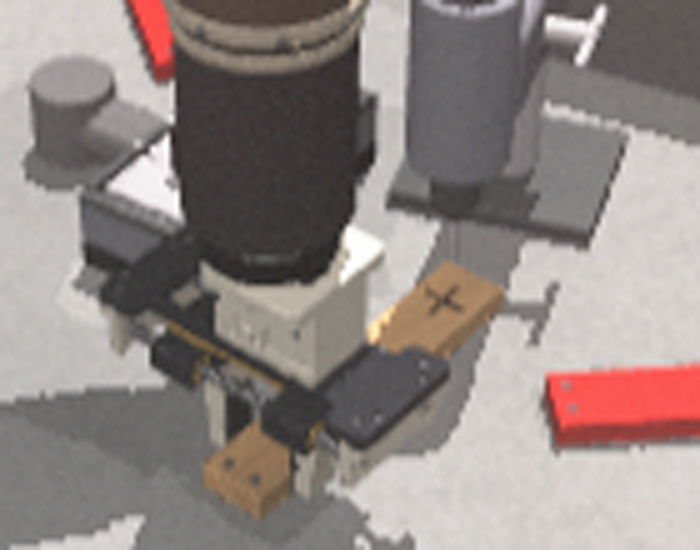

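Run:
```python
from h import *
from plant import r
S=r.camera_info("scene")
w=lambda u,v:(210+(u+.5)/5-.5,140+(v+.5)/5-.5)
inv=lambda p:((np.array(p)-[210,140]+.5)*5-.5).round(1)
print("cross",onz(S,w(445,299),.018))
for z in (.018,.04,.06,.082): print(z,inv(proj(S,[.6205,.138,z])))
a=cv2.imread("pics/s3.png")[172:202,285:320];cv2.imwrite("pics/s3y.png",cv2.resize(a,None,fx=18,fy=18,interpolation=0))
```

```text
cross [0.619386   0.13475491 0.018     ]
0.018 [448.8 296.6]
0.04 [450.5 269.7]
0.06 [452.  244.6]
0.082 [453.8 216.5]
```

View pics/s3y.png

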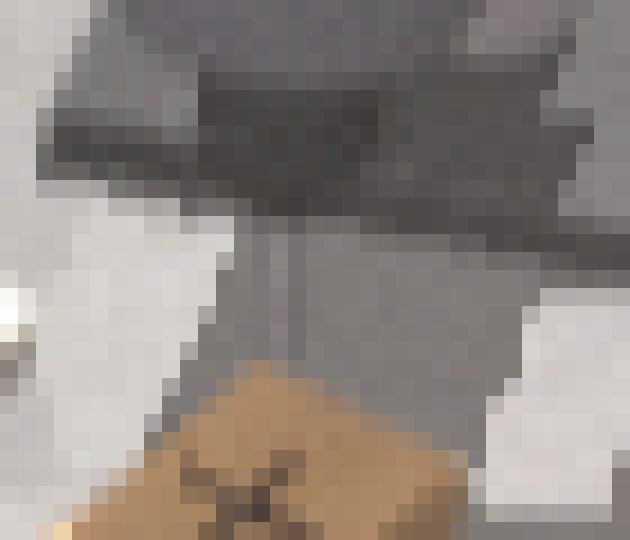

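The scene view shows the bit at column ~300 and the cross just short of it. The top-view estimate leaves about 6.5 mm along tool y.

>>> step_arm([
  [0,0,0,0,4,0,-0.5],
  [0,0,0,0,2.5,0,-0.5],
  [0,0,0,0,0,0,-0.5],
  [0,0,0,0,0,0,-0.5],
])

```text
time_s: 7.25
tcp_pos: [0.588, -0.0279, 0.0039]
eef_rot: [180.0, 0.1, 168.6]
contact_force: [0.4, -0.2, -0.1]
gripper_width: 0.0448
```

Run:
```python
from plant import r
import cv2
s=r.get_state();print(s['tcp_pos'],s['eef_rot'],s['contact_force'])
cv2.imwrite("pics/s4.png",r.capture("scene")[:,:,::-1])
a=cv2.imread("pics/s4.png")[165:210,270:330]
cv2.imwrite("pics/s4z.png",cv2.resize(a,None,fx=12,fy=12,interpolation=0))
cv2.imwrite("pics/t4.png",r.capture("top")[:,:,::-1])
a=cv2.imread("pics/t4.png")[120:230,150:330]
cv2.imwrite("pics/t4z.png",cv2.resize(a,None,fx=4,fy=4,interpolation=2))
```

```text
[ 0.58799266 -0.02787211  0.00388756] [1.79971578e+02 5.50340182e-02 1.68582476e+02] [ 0.42567372 -0.23293194 -0.12434333]
```

View pics/s4z.png

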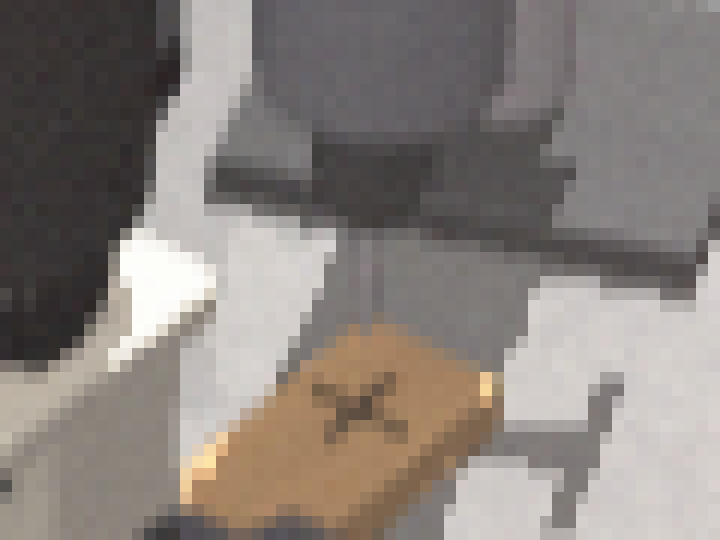

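View pics/t4z.png

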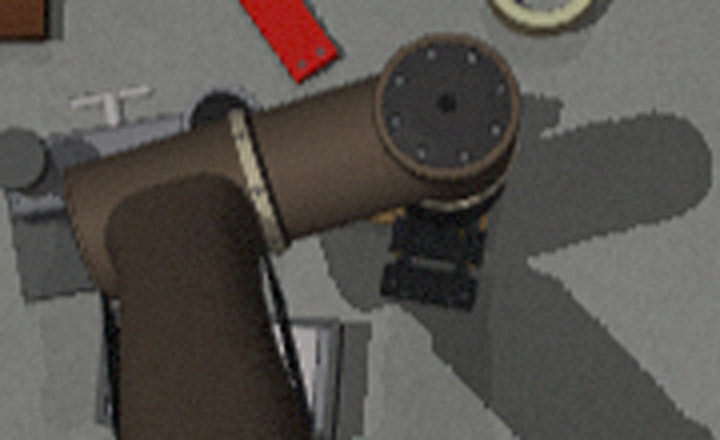

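Run:
```python
import cv2,numpy as np
a=cv2.imread("pics/s4.png").astype(int)
for row in range(183,200): print(row,[tuple(a[row,c]) for c in range(297,305)] if 0 else [f"{a[row,c,2]-a[row,c,0]:4d}/{a[row,c].mean():.0f}" for c in range(296,306)])
```

```text
183 ['   3/108', '   6/107', '   5/91', '   6/71', '   5/65', '   8/62', '   2/69', '   5/70', '   4/77', '   3/75']
184 ['   6/180', '   4/183', '   3/119', '   4/100', '   4/107', '   4/96', '   3/106', '   4/104', '   5/107', '   6/90']
185 ['   6/209', '   5/211', '   4/124', '   4/114', '   4/129', '   6/116', '   3/121', '   7/123', '   6/123', '   4/114']
186 ['   8/206', '   6/166', '   8/122', '   4/118', '   4/128', '   7/119', '   4/124', '   6/121', '  10/121', '   4/123']
187 ['   7/206', '   5/122', '   5/124', '   5/120', '   5/132', '   7/113', '   7/124', '   4/122', '   7/125', '   7/126']
188 ['   8/208', '   6/123', '   5/124', '   8/119', '   5/126', '   6/111', '   4/122', '   6/121', '   6/123', '   7/122']
189 ['   6/165', '   5/123', '   5/121', '   5/120', '   5/124', '   4/110', '   4/124', '   7/124', '   4/123', '   6/124']
190 ['   5/123', '   6/122', '   5/121', '   6/121', '   5/124', '   4/112', '   5/123', '   4/123', '   5/122', '   6/122']
191 ['   4/121', '   5/122', '   5/117', '  11/117', '   4/123', '  24/117', '  15/125', '   5/122', '   5/122
[... 306 characters left out ...]
'  70/136', '  69/134', '  71/134', '  69/133', '  68/128', '  66/129', '  60/128']
195 ['  68/136', '  71/135', '  69/134', '  69/132', '  70/131', '  68/133', '  67/128', '  65/131', '  67/129', '  64/130']
196 ['  63/124', '  68/136', '  72/130', '  69/135', '  68/130', '  58/118', '  45/99', '  68/124', '  68/130', '  67/130']
197 ['  44/93', '  48/101', '  58/116', '  67/129', '  50/108', '  34/88', '  54/107', '  66/128', '  67/133', '  69/130']
198 ['  59/116', '  52/109', '  41/94', '  45/100', '  25/75', '  54/108', '  69/130', '  67/131', '  70/133', '  70/132']
199 ['  66/132', '  68/129', '  33/85', '  28/80', '  29/78', '  45/101', '  61/120', '  68/131', '  69/135', '  68/133']
```

Run:
```python
from h import *
from plant import r
T=r.camera_info("top");S=r.camera_info("scene")
def blob(im,seed,lo,hi,roi):
    g=cv2.cvtColor(im,cv2.COLOR_BGR2GRAY);x0,y0,x1,y1=roi
    m=np.zeros(g.shape,np.uint8);m[y0:y1,x0:x1]=((g>=lo)&(g<=hi))[y0:y1,x0:x1]
    n,l,st,c=cv2.connectedComponentsWithStats(m);k=l[seed[1],seed[0]]
    cs,_=cv2.findContours((l==k).astype(np.uint8),0,1);c0=max(cs,key=cv2.contourArea)
    return c[k],st[k],cv2.fitEllipse(c0)
im=cv2.imread("pics/top0.png");g=cv2.cvtColor(im,cv2.COLOR_BGR2GRAY)
print(g[138:170,192:222:1])
```

```text
[[117 119 117 111 115 119 117 118 115 113 115 119 115 113 114 116 116 116
  118 111 115 113 116 111 118 118 114 114 104 105]
 [116 117 119 115 117 114 113 120 112 115 115 118 115 112 117 119 118 113
  111 112 113 116 119 114 115 116 112 107 110 109]
 [116 117 116 113 117 114 112 116 112 115 118 113 113 112 114 117 112 112
  115 118 114 117 116 114 115 113 113 111 113 115]
 [117 118 114 120 118 120 112 112 115 118 115 110 112 110 110 106 110 111
  105 116 119 112 113 113 116 119 113 112 118 115]
 [117 117 116 113 117 117 113 111 114 113 111  81  83  88  89  94 115 110
   93 102 119 116 115 114 116 114 116 113 115 115]
 [114 117 116 113 115 116 111 110 112  83  76  50  48  44  49  66  81  87
  107 106 104 102 116 114 111 115 112 112 110 111]
 [113 117 114 114 117 118 110 118  91  46  23  27  19  30  30  27  27  41
   87  93 103  91 113 116 119 113 116 111 108 115]
 [112 115 114 112 113 105 113  81  46  27  29  27  25  30  33  32  27  30
   41  61 119 104 101 117 118 115 116 108 111 116]
 [114 115 112 116 115 108  99  34  28  21  30  20  30  33  24  28  36  25
   29  41  83  85  94  88 
[... 2200 characters left out ...]
 44  46  48  39  44  46
   45  44  37  45  42  47  51  71  70  69  65  72]
 [ 98  95  90  84  73  67  51  41  35  63  68  53  41  46  46  45  40  38
   45  43  36  41  42  52  70  76  70  69  69  68]
 [ 76  68  61  58  48  43  46  34  40  69  72  70  60  42  43  41  44  42
   40  42  43  52  54  69  70  67  64  69  67  68]
 [ 43  41  39  39  35  40  35  38  50  75  74  73  73  62  64  54  51  54
   50  56  64  68  69  71  71  72  71  70  67  67]
 [ 39  37  37  44  53  50  57  62  62  72  69  71  71  72  74  69  63  65
   65  69  74  73  70  70  72  74  69  71  67  68]
 [ 51  56  68  62  62  66  71  72  68  70  71  69  72  72  67  69  74  68
   70  73  71  70  68  72  72  73  71  71  72  70]]
```

Run:
```python
from h import *
from plant import r
T=r.camera_info("top")
im=cv2.imread("pics/top0.png");g=cv2.cvtColor(im,cv2.COLOR_BGR2GRAY).astype(float)
x0,y0,x1,y1=197,142,214,160
sub=g[y0:y1,x0:x1]
w=np.clip((75-sub)/45,0,1); 
n,l,st,c=cv2.connectedComponentsWithStats((w>.5).astype(np.uint8)); k=l[8,8]
ww=w*cv2.dilate((l==k).astype(np.uint8),np.ones((3,3)))
yy,xx=np.mgrid[y0:y1,x0:x1];u=((ww*xx).sum()/ww.sum(),(ww*yy).sum()/ww.sum());print("cap",u,st[k],ww.sum())
for z in(.25,.257,.262):print(z,onz(T,u,z))
s=g[163:180,243:262];print(s.astype(int))
```

```text
cap (np.float64(205.22273388269514), np.float64(150.4603732428502)) [  1   1  16  16 192] 183.37777777777777
0.25 [0.6193266  0.13951863 0.25      ]
0.257 [0.61789785 0.13874622 0.257     ]
0.262 [0.61687731 0.13819449 0.262     ]
[[ 70  89  80  76  81 123 121  93 100 107 104 119 120 119 116 119 120 114
  117]
 [ 60  88  78  79 119 136 137 121 120 123 126 134 116 112 114 108  96 123
  114]
 [ 56  83 121 119 133 133 130 133 134 130 133 133 127 124 126 123 121 130
  113]
 [ 64 116 132 132 130 130 134 130 133 133  96 131 131 129 131 133 134 135
  124]
 [ 96 129 126 126 130 134 129 133 131 132  67 132 131 132 133 129 134 133
  132]
 [120 130 128 128 131 132 134 133 135 131  68 138 135 134 133 131 131 129
  133]
 [130 127 129 127 127 113  85  91 104 102  77 135 136 134 134 133 134 131
  134]
 [136 129 130 129 129 118 106 106  95  76  63  94  92  92 133 131 132 130
  132]
 [134 134 129 130 130 132 132 133 122  59  88 110 108  85 131 130 126 131
  130]
 [137 130 134 133 130 132 132 132 131  50 126 134 130 120 131 130 129 126
  129]
 [137 136 138 128 135 132 132 138 134  54 138 135 131 131 130 129 129 131
  131]
 [141 143 139 137 137 135 135 133 135  90 133 131 131 135 130 133 130 133
  131]
 [ 98  98  99 117 124 144 142 143 138 127 138 132 135 134 133 135 132 134
  135]
 [ 94  88  92  93  99 101  95 100  96 119 122 143 142 140 138 137 135 135
  133]
 [113 110 107 102 102  89  91 100  94  96 100 106  99 102 100 122 124 146
  138]
 [110 104 106 106 112 109 111 115 110 106 102  91  93 100  82  99  89 101
   95]
 [112 113 115 113 115 108 111 114 105 110 106 108 113 109 103 106  95  96
   93]]
```

Refined top-view values leave about (-2, +2) mm, and the scene view agrees in direction. I'll apply that, then release.

>>> step_arm([
  [0,0,0,2.2,1.8,0,-0.5],
  [0,0,0,0,0,0,-0.5],
  [0,0,0,0,0,0,-0.5],
])

```text
time_s: 7.65
tcp_pos: [0.586, -0.0258, 0.0039]
eef_rot: [180.0, 0.1, 168.5]
contact_force: [1.1, -0.9, -1.1]
gripper_width: 0.0449
```

>>> step_arm([
  [0,0,0,0,0,0,0.5],
  [0,0,0,0,0,0,0.8],
  [0,0,0,0,0,0,0.8],
  [0,0,0,0,0,0,0.8],
  [0,0,0,0,0,-8,0.8],
  [0,0,0,0,0,-15,0.8],
  [0,0,0,0,0,-15,0.8],
  [0,0,0,0,0,0,0.8],
])

```text
time_s: 8.45
tcp_pos: [0.586, -0.026, 0.0443]
eef_rot: [-180.0, 0.0, 168.6]
contact_force: [0.3, 0.2, -0.2]
gripper_width: 0.0792
```

>>> step_arm([
  [0,0,0,0,0,-30,0.8],
  [0,0,0,0,-5,-40,0.8],
  [0,0,0,30,-7,-30,0.8],
  [0,0,0,40,-10,-10,0.8],
  [0,0,0,40,-10,0,0.8],
  [0,0,0,30,-5,0,0.8],
  [0,0,0,0,0,0,0.8],
])

```text
time_s: 9.15
tcp_pos: [0.4363, -0.0354, 0.1575]
eef_rot: [180.0, 0.0, 168.5]
contact_force: [1.0, -0.1, 0.3]
gripper_width: 0.079
```

Run:
```python
from plant import r
import cv2
s=r.get_state();print(s['tcp_pos'],s['eef_rot'],s['joints'].round(1))
cv2.imwrite("pics/s5.png",r.capture("scene")[:,:,::-1])
a=cv2.imread("pics/s5.png")[130:270,200:380]
cv2.imwrite("pics/s5z.png",cv2.resize(a,None,fx=4,fy=4,interpolation=2))
cv2.imwrite("pics/t5.png",r.capture("top")[:,:,::-1])
a=cv2.imread("pics/t5.png")[120:260,130:330]
cv2.imwrite("pics/t5z.png",cv2.resize(a,None,fx=4,fy=4,interpolation=2))
```

```text
[ 0.43626187 -0.03537882  0.15753133] [1.79969763e+02 7.77282625e-03 1.68481903e+02] [ 21.3   1.2 -33.6  -0.  -55.2 -32.8]
```

View pics/s5z.png

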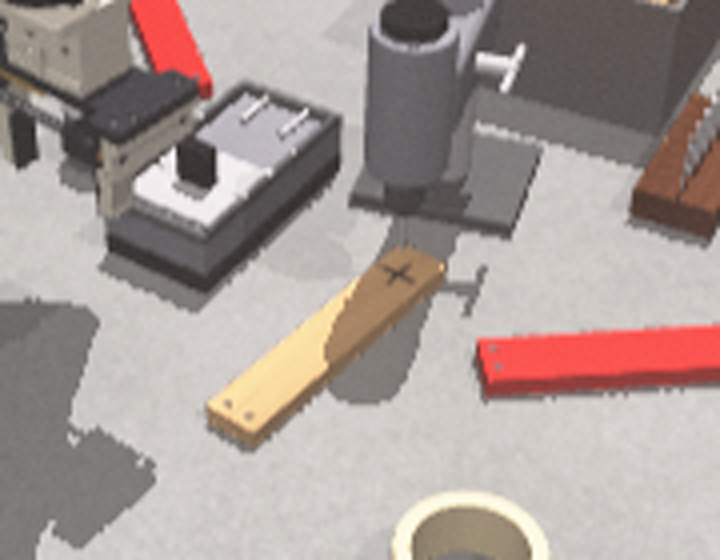

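View pics/t5z.png

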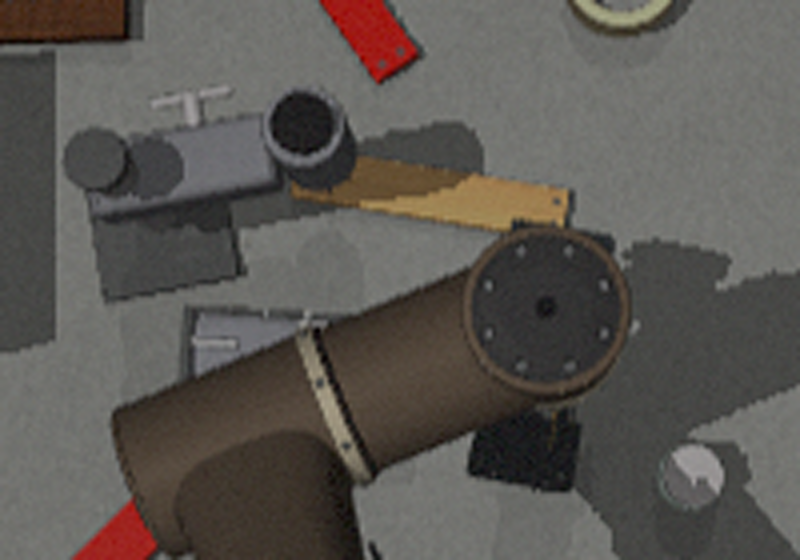

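>>> step_arm([
  [0,0,-0.141,0,0,0,0.8],
  [0,0,-0.141,0,0,0,0.8],
  [0,0,-0.141,0,0,0,0.8],
  [0,0,-0.141,0,0,0,0.8],
  [0,0,-0.141,0,0,0,0.8],
  [0,0,-0.141,0,0,0,0.8],
  [0,0,-0.141,0,0,0,0.8],
  [0,0,-0.141,0,0,0,0.8],
  [0,0,-0.141,0,0,0,0.8],
  [0,0,-0.141,0,0,0,0.8],
])

```text
time_s: 10.25
tcp_pos: [0.4501, -0.0337, 0.1554]
eef_rot: [-180.0, -0.2, -107.6]
contact_force: [0.0, 0.3, 0.4]
gripper_width: 0.0792
```

>>> step_arm([
  [0,0,-0.141,0,0,0,0.8],
  [0,0,-0.1,0,0,0,0.8],
  [0,0,0,0,0,0,0.8],
  [0,0,0,0,0,0,0.8],
])

```text
time_s: 10.65
tcp_pos: [0.4538, -0.0334, 0.1538]
eef_rot: [179.8, -0.3, -93.2]
contact_force: [-0.2, -0.0, -0.4]
gripper_width: 0.0788
```

Run:
```python
from plant import r
import cv2,pickle
s=r.get_state();print(s['tcp_pos'],s['eef_rot'],s['joints'].round(1))
pickle.dump(r.camera_info("wrist"),open("w6.pkl","wb"))
cv2.imwrite("pics/w6.png",r.capture("wrist")[:,:,::-1])
```

```text
[ 0.45383944 -0.03340556  0.15381687] [179.84271994  -0.25481671 -93.21114555] [ 20.9   3.4 -32.    0.2 -54.9  65.8]
```

View pics/w6.png

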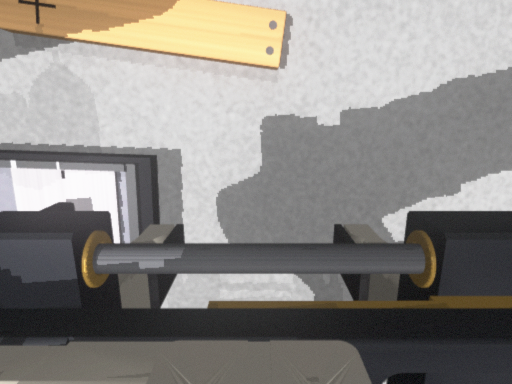

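>>> step_arm([
  [0.003,-0.004,0.02,-20,0,-40,0.8],
  [0,0,0,-30,0,-40,0.8],
  [0,0,0,-40,0,-25,0.8],
  [0,0,0,-40,0,0,0.8],
  [0,0,0,-26,0,0,0.8],
  [0,0,0,0,0,0,0.8],
  [0,0,0,0,0,0,0.8],
])

```text
time_s: 11.4
tcp_pos: [0.4678, 0.1285, 0.2623]
eef_rot: [179.9, 0.0, -95.5]
contact_force: [-0.5, -0.1, -0.5]
gripper_width: 0.0787
```

Run:
```python
from plant import r
import cv2,pickle
s=r.get_state();print(s['tcp_pos'],s['eef_rot'],s['joints'].round(1))
pickle.dump(r.camera_info("wrist"),open("w7.pkl","wb"))
cv2.imwrite("pics/w7.png",r.capture("wrist")[:,:,::-1])
```

```text
[0.46778058 0.1284693  0.26234144] [ 1.79917553e+02  4.14440870e-02 -9.55102995e+01] [ 38.6   1.  -19.1  -0.1 -69.9  45.9]
```

View pics/w7.png

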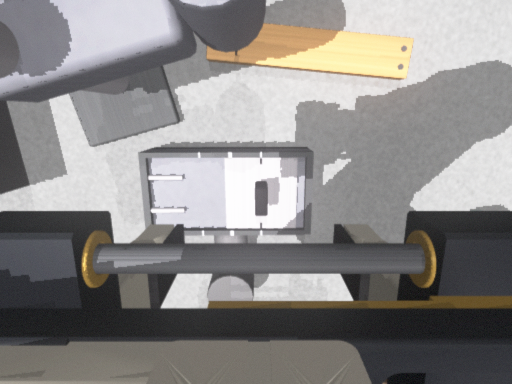

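Run:
```python
from h import *
import pickle
W=pickle.load(open("w7.pkl","rb"));c,_=ray(W,(0,0));print("cam",c)
for n,p in dict(handle=(262,184)).items(): print(n,onz(W,p,.092))
for n,p in dict(a=(150,157),b=(305,155),c=(305,230),d=(152,230)).items(): print(n,onz(W,p,.06))
print("cross arm end",onz(W,(236.5,51),.018), "slat -y corners",onz(W,(412,39),.018),onz(W,(407,75),.018))
for p in ([.618,.139,.018],[.618,.139,.04],[.618,.139,.082],[.618,.139,.257]): print(proj(W,p))
# hypothetical pose shift
for dx,dz in((.0,-.11),(.03,-.11),(.045,-.12),(.06,-.12)):
    W2=dict(W);V=W['view'].copy();V[:3,3]-=V[:3,:3]@np.array([dx,0,dz]);W2['view']=V
    print(dx,dz,proj(W2,[.618,.139,.018]),proj(W2,[.618,.139,.04]),proj(W2,[.618,.139,.082]),ray(W2,(0,0))[0])
```

```text
cam [0.53200898 0.1224846  0.42199618]
handle [0.45939703 0.12569988 0.092     ]
a [0.49603603 0.25021508 0.06      ]
b [0.48128847 0.0741093  0.06      ]
c [0.39068147 0.0795882  0.06      ]
d [0.40849626 0.26371829 0.06      ]
cross arm end [0.60538356 0.14129697 0.018     ] slat -y corners [ 0.59854381 -0.06386645  0.018     ] [ 0.55930778 -0.0587848   0.018     ]
[237.23241055  39.16384778]
[235.93940272  34.63043036]
[232.97514334  24.23743446]
[201.96595524 -84.48394382]
0.0 -0.11 [228.68070597   9.18069875] [2.26069637e+02 2.60237043e-02] [219.55585089 -22.81197443] [0.53200898 0.1224846  0.31199618]
0.03 -0.11 [232.86902159  48.07772266] [230.69150585  42.50585888] [225.30405177  28.7203511 ] [0.56200898 0.1224846  0.31199618]
0.045 -0.12 [234.01987157  65.04131728] [231.88920138  60.81303268] [226.58208011  50.28112625] [0.57700898 0.1224846  0.30199618]
0.06 -0.12 [236.05927467  83.89560485] [234.13558937  81.35143153] [229.36389043  75.04061286] [0.59200898 0.1224846  0.30199618]
```

>>> step_arm([
  [0,0,-0.012,6,25,20,0.3],
  [0,0,0,0,0,40,0.3],
  [0,0,0,0,0,40,0.3],
  [0,0,0,0,0,20,0.3],
  [0,0,0,0,0,0,0.3],
  [0,0,0,0,0,0,0.3],
])

```text
time_s: 12.05
tcp_pos: [0.4422, 0.1199, 0.1399]
eef_rot: [-180.0, 0.1, -95.4]
contact_force: [0.7, -0.2, 0.3]
gripper_width: 0.0572
```

Run:
```python
from plant import r
import cv2,pickle
s=r.get_state();print(s['tcp_pos'],s['eef_rot'],s['joints'].round(1))
pickle.dump(r.camera_info("wrist"),open("w8.pkl","wb"))
cv2.imwrite("pics/w8.png",r.capture("wrist")[:,:,::-1])
cv2.imwrite("pics/s8.png",r.capture("scene")[:,:,::-1])
a=cv2.imread("pics/s8.png")[120:270,200:350]
cv2.imwrite("pics/s8z.png",cv2.resize(a,None,fx=4,fy=4,interpolation=2))
```

```text
[0.44219902 0.11985113 0.13994185] [-1.79955182e+02  7.54894052e-02 -9.54313370e+01] [ 39.9   4.4 -32.8  -0.  -52.7  44.7]
```

View pics/w8.png

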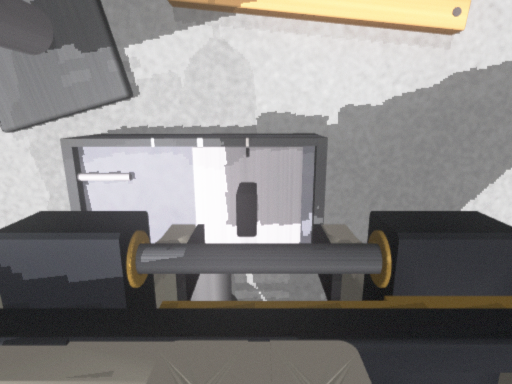

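View pics/s8z.png

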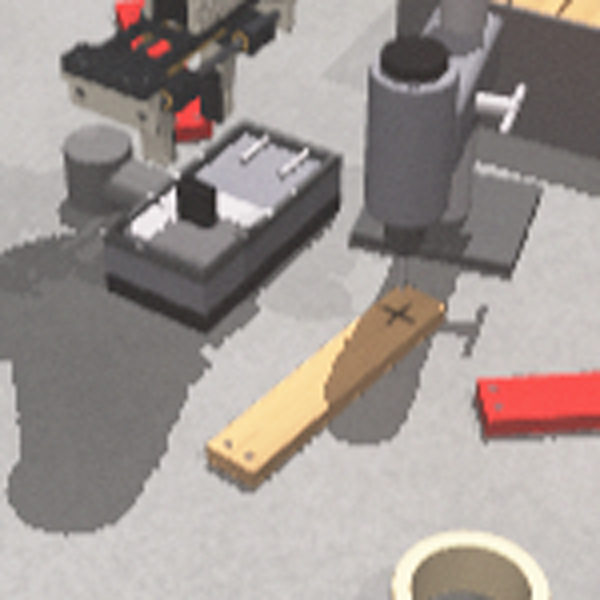

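Run:
```python
from h import *
import pickle
W=pickle.load(open("w8.pkl","rb"))
for p in ((247,215),(247,230)): print(onz(W,p,.092))
print("rail lines",[onz(W,p,.06).round(4) for p in ((248,142),(200,142),(153,142))])
print([proj(W,[.6165+a,.1395,.018]) for a in(0,)])
a=cv2.imread("pics/w8.png")[120:260,140:340];cv2.imwrite("pics/w8z.png",cv2.resize(a,None,fx=4,fy=4,interpolation=2))
```

```text
[0.44019219 0.12819151 0.092     ]
[0.42934796 0.12932215 0.092     ]
rail lines [array([0.4868, 0.1237, 0.06  ]), array([0.4902, 0.1594, 0.06  ]), array([0.4935, 0.1943, 0.06  ])]
[array([212.35751031, -28.52028601])]
```

View pics/w8z.png

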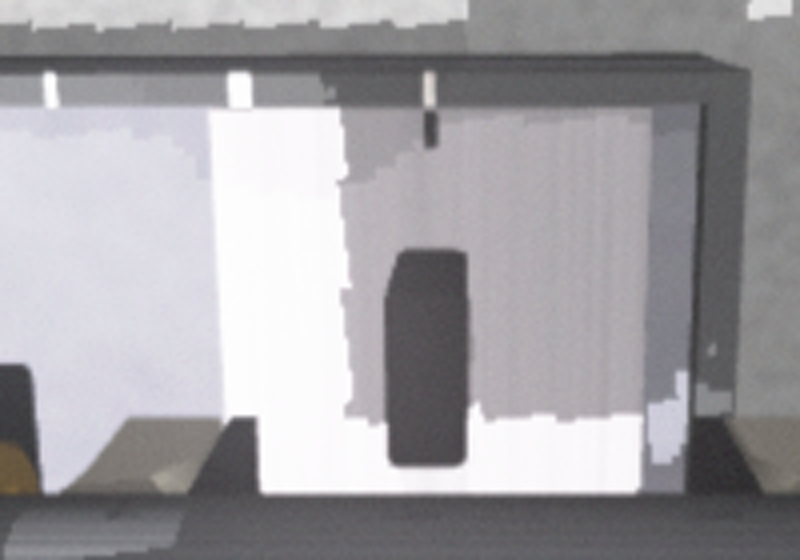

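The handle top is at (0.440, 0.128). The rail ticks read 0.124, 0.159 and 0.194 in y, spaced 35 mm as they should be. An index tick on the plate lines up with "shut". I'll descend astride the tab and close.

>>> step_arm([
  [0,0,0,-8.5,0,15,0.3],
  [0,0,0,0,0,20,0.3],
  [0,0,0,0,0,0,0.3],
  [0,0,0,0,0,0,0.3],
])

```text
time_s: 12.55
tcp_pos: [0.4475, 0.1312, 0.1108]
eef_rot: [-179.4, 0.5, -95.5]
contact_force: [1.2, 0.3, 0.6]
gripper_width: 0.0571
```

>>> step_arm([
  [-0.01,0.008,0,2,5,10,0.3],
  [0,0,0,0,0,14,0.3],
  [0,0,0,0,0,8,0.3],
  [0,0,0,0,0,0,0.3],
  [0,0,0,0,0,0,0.3],
])

```text
time_s: 13.05
tcp_pos: [0.4437, 0.1308, 0.0807]
eef_rot: [-179.8, 0.2, -95.5]
contact_force: [-0.2, -0.5, 1.3]
gripper_width: 0.057
```

>>> step_arm([
  [-0.004,0.003,0,2.5,2,7,0.3],
  [0,0,0,0,0,6,0.3],
  [0,0,0,0,0,0,0.3],
  [0,0,0,0,0,0,0.3],
])

```text
time_s: 13.45
tcp_pos: [0.4417, 0.1286, 0.0675]
eef_rot: [180.0, 0.1, -95.5]
contact_force: [0.3, 0.3, -0.3]
gripper_width: 0.0568
```

>>> step_arm([
  [0,0,0,0,0,0,-0.3],
  [0,0,0,0,0,0,-0.8],
  [0,0,0,0,0,0,-1],
  [0,0,0,0,0,0,-1],
  [0,0,0,0,0,0,-1],
  [0,0,0,0,0,0,-1],
  [0,0,0,0,0,0,-1],
  [0,0,0,0,0,0,-1],
], squeeze=30)

```text
time_s: 14.25
tcp_pos: [0.4421, 0.1285, 0.068]
eef_rot: [-180.0, 0.1, -95.4]
contact_force: [0.2, 0.3, 0.6]
gripper_width: 0.0137
```

Gripped (13.7 mm against the 14 mm tab). Now I'll pull 35 mm along -x of the tool (box +y).

>>> step_arm([
  [0,0,0,-6,0,0,-1],
  [0,0,0,-9,0,0,-1],
  [0,0,0,-9,0,0,-1],
  [0,0,0,-6,0,0,-1],
  [0,0,0,0,0,0,-1],
  [0,0,0,0,0,0,-1],
])

```text
time_s: 14.85
tcp_pos: [0.4446, 0.1563, 0.068]
eef_rot: [179.9, -0.4, -95.4]
contact_force: [3.0, -6.6, 1.5]
gripper_width: 0.014
```

>>> step_arm([
  [0,0,0,-5,0,0,-1],
  [0,0,0,-2,0,0,-1],
  [0,0,0,0,0,0,-1],
  [0,0,0,0,0,0,-1],
])

```text
time_s: 15.25
tcp_pos: [0.445, 0.1606, 0.068]
eef_rot: [179.9, -0.7, -95.4]
contact_force: [1.9, -7.0, 1.9]
gripper_width: 0.0139
```

```bash
cat > snap.py <<'E'
import sys
from plant import r
import cv2,pickle
n=sys.argv[1]
s=r.get_state();print(s['time_s'],s['tcp_pos'],s['eef_rot'],s['contact_force'])
pickle.dump(r.camera_info("wrist"),open(f"w{n}.pkl","wb"))
cv2.imwrite(f"pics/w{n}.png",r.capture("wrist")[:,:,::-1])
cv2.imwrite(f"pics/s{n}.png",r.capture("scene")[:,:,::-1])
a=cv2.imread(f"pics/s{n}.png")[140:250,210:350]
cv2.imwrite(f"pics/s{n}z.png",cv2.resize(a,None,fx=5,fy=5,interpolation=2))
E
python3 snap.py 9
```

```text
15.25 [0.44495543 0.16062658 0.0680138 ] [179.86052099  -0.68427658 -95.41578702] [ 1.87651722 -6.96985335  1.93120652]
```

View pics/w9.png

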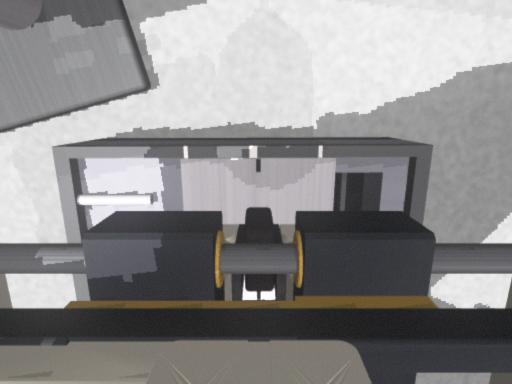

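View pics/s9z.png

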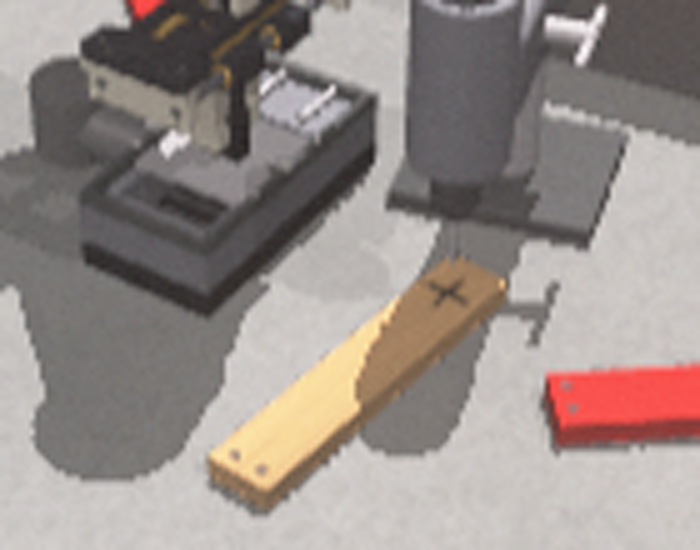

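>>> step_arm([
  [0,0,0,-3,0,0,-1],
  [0,0,0,-1,0,0,-1],
  [0,0,0,0,0,0,-1],
  [0,0,0,0,0,0,-1],
])

```text
time_s: 15.75
tcp_pos: [0.445, 0.1617, 0.068]
eef_rot: [179.8, -1.0, -95.5]
contact_force: [3.2, -8.2, 1.7]
gripper_width: 0.0136
```

```bash
python3 snap.py 10
python3 - <<'E'
import cv2,numpy as np
a=cv2.imread("pics/w10.png")[130:190,160:360];cv2.imwrite("pics/w10z.png",cv2.resize(a,None,fx=4,fy=4,interpolation=2))
a=cv2.imread("pics/s10.png").astype(int)
for row in range(185,203): print(row,[f"{a[row,c,2]-a[row,c,0]:4d}/{a[row,c].mean():.0f}" for c in range(293,307)])
a=cv2.imread("pics/s10.png")[170:210,275:325];cv2.imwrite("pics/s10y.png",cv2.resize(a,None,fx=14,fy=14,interpolation=0))
E
```

```text
15.75 [0.44502656 0.16165268 0.06798776] [179.80078876  -0.98513171 -95.47263054] [ 3.19640922 -8.19075672  1.65738598]
185 ['   6/191', '  10/193', '   8/191', '   8/199', '   6/201', '   6/122', '   7/112', '   5/122', '   6/112', '   6/120', '   5/120', '   9/118', '   6/110', '   5/108']
186 ['   8/199', '   6/201', '   6/201', '   7/197', '   5/158', '   5/120', '   4/116', '   6/125', '   6/113', '   7/122', '   7/117', '   7/118', '   5/117', '   5/122']
187 ['   7/202', '   5/203', '   5/199', '   7/197', '   9/119', '   8/118', '   7/114', '   7/126', '   7/111', '   5/117', '   7/119', '   8/117', '   6/119', '   7/120']
188 ['   7/199', '   7/203', '   9/198', '   7/199', '   8/120', '   8/120', '   7/115', '   5/123', '   6/109', '   8/118', '   8/117', '   6/118', '   7/117', '   5/117']
189 ['   7/201', '   6/203', '   9/197', '   6/158', '   6/118', '   8/116', '   7/118', '   6/121', '   6/109', '   9/119', '   7/117', '   7/118', '   6/119', '   5/118']
190 ['   8/200', '   8/199', '  10/197', '   7/120', '   5/117', '   8/117', '   5/119', '   6/121', '   8/98', '  
[... 1417 characters left out ...]
, '  65/128']
199 ['  67/131', '  67/127', '  65/127', '  65/126', '  48/104', '  28/81', '  48/105', '  41/96', '  36/87', '  43/100', '  56/116', '  64/130', '  66/127', '  65/130']
200 ['  66/128', '  65/126', '  65/125', '  54/116', '  32/85', '  56/115', '  65/122', '  59/119', '  53/110', '  39/92', '  48/106', '  66/128', '  65/130', '  57/118']
201 ['  64/127', '  64/127', '  64/126', '  58/120', '  56/112', '  64/129', '  67/129', '  69/131', '  67/129', '  60/119', '  61/120', '  69/131', '  56/119', '  48/100']
202 ['  63/128', '  62/127', '  65/125', '  64/129', '  68/130', '  65/127', '  67/128', '  63/129', '  66/127', '  69/128', '  68/131', '  56/113', '  48/100', '  46/100']
```

View pics/w10z.png

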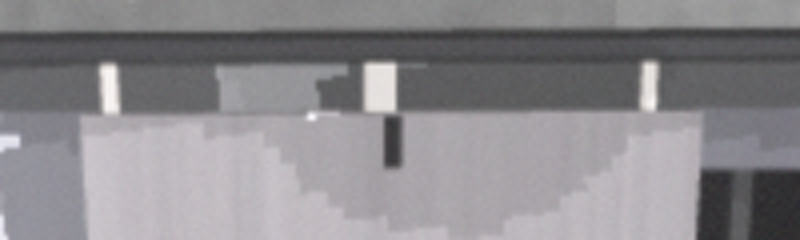

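View pics/s10y.png

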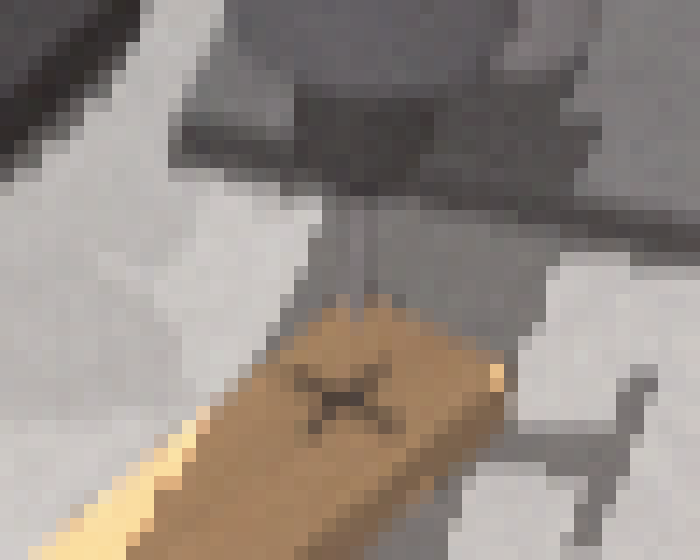

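>>> step_arm([
  [0,0,0,-3,0,0,-1],
  [0,0,0,-2,0,0,-1],
  [0,0,0,-1,0,0,-1],
  [0,0,0,-1,0,0,-1],
])

```text
time_s: 16.25
tcp_pos: [0.4453, 0.1652, 0.068]
eef_rot: [179.7, -1.3, -95.5]
contact_force: [3.5, -8.7, 1.9]
gripper_width: 0.0141
```

```bash
python3 snap.py 11
python3 - <<'E'
import cv2,numpy as np
a=cv2.imread("pics/w11.png")[130:190,160:360];cv2.imwrite("pics/w11z.png",cv2.resize(a,None,fx=4,fy=4,interpolation=2))
E
```

```text
16.25 [0.44531242 0.16516142 0.06795691] [179.73278964  -1.32854616 -95.53485312] [ 3.52344845 -8.69351862  1.87886067]
```

View pics/w11z.png

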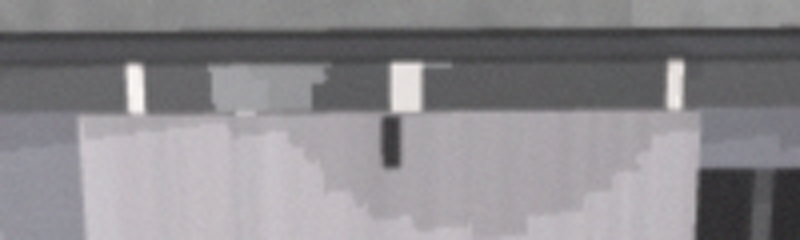

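>>> step_arm([
  [0,0,0,1,0,0,-1],
  [0,0,0,0,0,0,-1],
  [0,0,0,0,0,0,-1],
])

```text
time_s: 16.65
tcp_pos: [0.445, 0.162, 0.068]
eef_rot: [179.7, -1.5, -95.6]
contact_force: [3.4, -7.7, 1.4]
gripper_width: 0.0141
```

```bash
python3 snap.py 12
python3 - <<'E'
import cv2,numpy as np
a=cv2.imread("pics/w12.png")[130:190,160:360];cv2.imwrite("pics/w12z.png",cv2.resize(a,None,fx=4,fy=4,interpolation=2))
E
```

```text
16.65 [0.44503972 0.16201114 0.06797974] [179.69526103  -1.53187482 -95.5747862 ] [ 3.37009098 -7.74934265  1.36118283]
```

View pics/w12z.png

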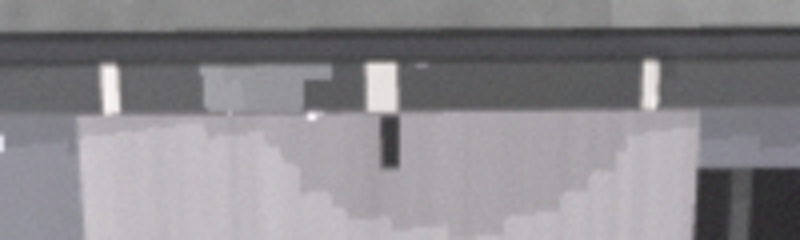

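>>> step_arm([
  [0,-0.002,0,-1.9,0,0,-1],
  [0,-0.002,0,-0.9,0,0,-1],
  [0,-0.002,0,-0.9,0,0,-1],
])

```text
time_s: 17.05
tcp_pos: [0.4451, 0.1633, 0.068]
eef_rot: [179.6, -1.4, -95.6]
contact_force: [3.1, -8.1, 2.0]
gripper_width: 0.0136
```

```bash
python3 snap.py 13
python3 - <<'E'
import cv2,numpy as np
a=cv2.imread("pics/w13.png")[130:190,160:360];cv2.imwrite("pics/w13z.png",cv2.resize(a,None,fx=4,fy=4,interpolation=2))
from plant import r
for i in range(4): r.capture("top")
s=r.get_state();print(s['time_s'],s['tcp_pos'],s['eef_rot'])
E
```

```text
17.05 [0.44513162 0.16325452 0.06795686] [179.64978696  -1.42118923 -95.61295586] [ 3.14306045 -8.06181518  1.98089108]
17.35 [0.4451189  0.16323554 0.06795055] [179.64890823  -1.42212263 -95.61529222]
```

View pics/w13z.png

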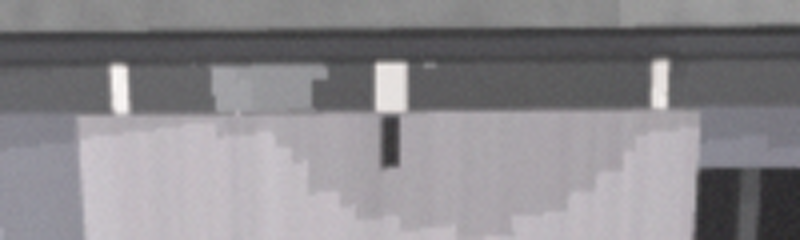

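The plate tick (391) sits exactly under the wide half-travel line (391) and holds steady. One last check on the slat, then I'll hand in.

Run:
```python
import cv2,numpy as np
from h import *
from plant import r
S=r.camera_info("scene")
a=cv2.imread("pics/s13.png").astype(float);b=cv2.imread("pics/s10.png").astype(float)
print("slat region change",np.abs(a-b)[186:245,255:315].mean())
g=a.mean(2)[194:203,294:306];w=np.clip(112-g,0,None);yy,xx=np.mgrid[194:203,294:306]
u=((w*xx).sum()/w.sum(),(w*yy).sum()/w.sum());p=onz(S,u,.018)
print("cross px",u,p,"tip should be at",proj(S,[p[0],p[1],.04]))
o=cv2.imread("pics/scene0.png").astype(float)
for n,(x0,y0,x1,y1) in dict(tape=(295,252,340,298),hammer=(130,300,240,352),jar=(158,205,186,240)).items(): print(n,np.abs(a-o)[y0:y1,x0:x1].mean())
r.close_job()
```

```text
slat region change 1.8416195856873823
cross px (np.float64(299.32011535688537), np.float64(198.20980533525596)) [0.61889718 0.14106962 0.018     ] tip should be at [299.65355976 192.82252236]
tape 3.5107890499194845
hammer 4.203379953379954
jar 15.88265306122449
the job is handed in; nothing more can be done
```

The job is handed in at about 17.4 s of the 58 s allowed. The cross is under the bit and the gripper is still holding the shutter at half travel.

- **Slat:** I gripped it near the nail heads and slid it flat about 138 mm. The tool height stayed at 3.9 mm throughout. I then let go and moved clear.
- **Cross under bit:** In the last scene picture, the spot 22 mm above the cross projects to pixel (299.7, 192.8). The bit tip shows at about (300.0, 192.7), so they agree to within 1–2 mm. The top-view estimate agreed to about 1 mm when I placed the slat. The wrist camera never got a clear view of the tip and cross together, so that third check is missing. The slat did not move while I worked the shutter.
- **Shutter:** The plate's index tick lines up with the wide half-travel line, within about 0.3 mm. The arm was steady for 0.3 s before handing in, against a spring force of about 8 N. The tool had tilted about 1.4° under that load.
- **Jar, tape and hammer:** I never came near the tape or hammer, and their image areas barely changed. The jar's area changed more. The arm's shadow and some of the arm cross that area, but I did not measure the jar's final position separately. The gripper's path stayed well clear of it.

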